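# Make up and close a stacked resistor kit

## Robot

A 6-joint arm with a two-finger parallel gripper is mounted at the origin on the work surface. World frame = base frame: x ahead of the robot, y to its left, z up, the work surface at z = 0. Lengths are in m, angles in degrees, forces in N, time in s.
With the tool pointing down it reaches from about 0.25 to 0.725 m from the base axis. Payload 9.7 kg.
Tool frame: the origin (TCP) lies midway between the tips of the shut fingers; the grasp point (between the pads) lies 19 mm behind it; z points along the fingers, y is the line along which they close (so a half turn about z gives the same grasp; the last joint's range is limited). The gripper opens to 85 mm and grips with 20 to 120 N. Pads are 22 mm wide; open, the fingers measure 114 mm over their backs; the gripper's body (76 mm by 85 mm) begins 54 mm behind the grasp point. The pads swing forward as they close: fully open they stand 13 mm farther back than shut.
Start: joints at [-73.281, 4.979, 10.078, 95.1, 0, 90], TCP at [0.158, -0.527, 0.231] pointing down, gripper open.
Joint ranges: [-179.16, 179.16], [-48.56, 103.87], [-65.8, 70.77], [-126.05, 130.52], [-82.76, 87.17], [-180, 180]. Speed limits (degrees/s): [127.2, 127.2, 147.25, 180, 180, 180].

## Interface

Orientations are given as [roll, pitch, yaw] about the fixed x, y, z axes, in that order (R = Rz(yaw) Ry(pitch) Rx(roll)).
In Python, from workcell import * gives the robot as it stands.
- The arm moves only by the tool servo_tool, never from a script. Its argument "moves" is a list of rows, each a list of 4 numbers: the shift along the world's x, y, z in a scale on which 1.0 is 100 cm, then the turn about the world's z in parts of the range, where 1.0 means 360 degrees. A call has 1 to 20 rows; each row is the pose to reach, as a shift and turn from the pose commanded when the call began; what a row does not reach only later rows make up. A row lasts 1/12 s, in which the tool goes at most 41.7 mm and 7.16 degrees, less where a joint would pass 70% of its speed; a pose out of reach is approached as far as the arm can. A shift or turn number past 1, either way, is cut back to 1. A call with a gripper value outside its range is refused whole. "claw" is the closure, from 0 (fully open) to 1 (shut), set as the call begins (left out, the last holds). The fingers move at their own pace and stop on an object; "force" is the grip in N (left out, the last holds). Time passes only in rows, so rows that repeat a pose let the fingers close. It gives the time, the measured TCP pose, the force, the opening and the grip force at its end, in the units of the state.
- get_obs(): the state, without advancing time (a new reading comes with each control period).
- camera(name): name is "side" or "top"; returns the picture (400x640x3 uint8, red, green, blue); there is no depth.
- get_calibration(name): a dict with "fx", "fy", "cx", "cy" (pixels), "rvec" (rotation vector, rad) and "tvec" (3), from world to camera coordinates, as OpenCV has them. Camera axes: x right, y down, z forward; pixel columns grow to the right and rows downward; lengths in m; the calibration is good to about 2 mm. A picture is of the moment at which its call begins. get_calibration takes no time and is no camera call.
- job_done(): hands the job in; it is judged then, once.
The state is a dict: "time": time; "q": joint angles; "qd": joint speeds; "joint_efforts": joint torques, N m; "ee_pos": TCP position; "tcp_rot": TCP orientation; "wrist_force": force on the tool from outside, world axes, zero at the start; "torque": the same for the moment, N m; "opening": finger opening in m; "grasp_force": force on a finger pad.
Only numpy, scipy, OpenCV 4.12 (cv2) and the standard library are available. Lean on these libraries where they do the work, as an engineer would, in place of code of your own. Each camera call takes 0.05 s, during which the arm holds its last target. There are 200 camera calls.

## Task

Finish the resistor kit: lay the loose resistor on its flange in the empty cell of the tray that stands on the bench, take the full tray off the sloping rest and stack it on that tray, then close the stack with the grey cover. Cut corners go above cut corners and every skirt sits fully down on the ledge below. Set each piece down, do not let it fall, and leave the other things on the bench where they are.

Things in the scene. Friction and masses are not known exactly. Their poses are not given: they have to be found in the camera images.
- tray1: Charcoal stacking tray, 192 (x) x 108 mm (y), both +x corners cut at 45 degrees (18 mm legs), -x corners square. Origin: centre of its underside, z up. Hollow skirt, wall 4 mm, below a 4 mm deck whose top is 40 mm up. Yellow grip rib in the middle. Stands level and loose on the bench, 400 g; a resistor is fixed in its +x cell, the -x cell is empty.
- tray2: Charcoal stacking tray, 192 (x) x 108 mm (y), both +x corners cut at 45 degrees (18 mm legs), -x corners square. Origin: centre of its underside, z up. Hollow skirt, wall 4 mm, below a 4 mm deck whose top is 40 mm up. Yellow grip rib in the middle. About 420 g, loose, a resistor fixed in each end cell. Starts on the sloping rest, tilted 30 degrees, x up the slope, low end against the lip.
- cover: Light grey cover, loose, about 200 g, level on the bench. Outline, cut corners (+x end) and skirt as the trays: 192 (x) x 108 mm (y), flat top 40 mm above the origin, hollow below (36 mm deep inside), no upstand; yellow grip rib on top. Origin: centre of its underside, z up.
- resistor: Loose gold aluminium-clad resistor, 120 g, on its flange on the bench. Origin: centre of its underside; x along its length, z up. Flange 64 (x) x 44 (y) x 3 mm; finned body 64 x 28 mm (y), top 26 mm up; end lugs make it 76 mm long, 13 mm up. It lies in the cell with its length along the tray's y, either way round.
- rest: Fixed blue sheet-steel sloping rest, about 180 x 124 mm. Origin: under its middle on the bench; its x points horizontally up the slope, away from the robot. The slope rises 30 degrees, from 30 to 133 mm above the bench; lip 18 mm high at the low end, guides 10 mm high at the sides.
- tray1_rib (a point): middle of the top edge of tray1's yellow grip rib, which is 12 mm thick in x, 70 mm long in y, stands on the middle of the deck; this point is 73 mm above the body's origin. Room for a finger: 21 mm each side in x before the dividers (12 mm high), 30 mm before the resistor bodies
- tray2_rib (a point): middle of the top edge of tray2's yellow grip rib, which is 12 mm thick in x, 70 mm long in y, stands on the middle of the deck; this point is 73 mm above the body's origin. The rib tilts with the tray; room as at tray1
- cover_rib (a point): middle of the top edge of cover's yellow grip rib, which is 12 mm thick in x, 70 mm long in y, stands on the middle of the flat top; this point is 70 mm above the body's origin
- empty_cell (a point): middle of the floor of tray1's empty cell (x = -57.5 mm, on the deck, 40 mm up). Clear floor 55 mm in the tray's x, 85 mm in its y. Dividers 12 mm high, 3 mm thick, at x = -29 and +29 mm part the end cells from the middle; the outer walls are the 12 mm upstand
- tray1_ledge (a point): middle of tray1's ledge at its cut-corner end (x = +96 mm, 40 mm up). Round the deck runs a 12 mm high upstand, set 6 mm in from the edge at its foot, 9 mm at its top; the next skirt drops over it with 2 mm play to each side and rests on the ledge outside it, its body then 40 mm above tray1's
- tray2_ledge (a point): the same point of tray2, which has the same upstand and ledge
- tray2_foot (a point): middle of the lower edge of tray2's skirt at its cut-corner end (x = +96 mm, z = 0); meets tray1_ledge when stacked
- cover_foot (a point): the same point of the cover; meets tray2_ledge when stacked
- spray: Bystander: loose spray bottle, clear body 62 mm across, 218 mm tall, blue trigger head; origin under its centre, z up
- flask: Bystander: loose black flask, 74 mm across, 200 mm tall; origin under its centre, z up
- solder: Bystander: loose green solder reel standing on its flange, 50 mm across, 38 mm tall; origin under its centre
- meter: Bystander: loose yellow multimeter lying flat, 150 x 75 x 40 mm; origin under its centre, x along its length
- driver: Bystander: loose screwdriver with red handle, 190 mm long, lying on the bench along its x axis
Mind the look-alikes: they are no part of the job. What is shaped like the cover but blue is not meant.

How it is judged (in metres and radians):
At the end, for the whole second after the job is handed in: Tray1 level on the bench, resistor flat in its empty cell (within 9 mm in x, 14 mm in y); tray2 on tray1 and cover on tray2, each level, 40 mm (+-3) above the one below, cut corners matched (foot within 7 mm of ledge point); all at rest (height (world z) of tray1 below 0.004 m and angle between tray1's own z axis and vertical below 0.03 rad and linear speed of each of tray1, tray2, cover below 0.02 m/s and x of resistor in the frame of tray1 between -0.0665 and -0.0485 m and y of resistor in the frame of tray1 between -0.014 and 0.014 m and z of resistor in the frame of tray1 between 0.037 and 0.043 m and angle between resistor's own z axis and vertical below 0.1 rad and z of tray2 in the frame of tray1 between 0.037 and 0.043 m and distance between tray2_foot and tray1_ledge below 0.007 m and angle between each of tray2, cover's own z axis and vertical below 0.035 rad and z of cover in the frame of tray2 between 0.037 and 0.043 m and distance between cover_foot and tray2_ledge below 0.007 m); the robot touches nothing.
It fails at once if a bystander (spray bottle, flask, solder reel, meter, screwdriver) is shoved more than 25 mm or knocked over (distance of any of spray, flask, solder, meter, driver from where it was at the start of the episode above 0.025 m or angle between any of spray, flask, solder, meter's own z axis and vertical above 0.4 rad).
It fails at once if the resistor, the full tray or the cover is let fall or thrown (in free flight, touching nothing, at over 0.7 m/s, a fall of some 25 mm) ((contact force between resistor and anything else below 0.05 N and linear speed of resistor above 0.7 m/s) or (contact force between tray2 and anything else below 0.05 N and linear speed of tray2 above 0.7 m/s) or (contact force between cover and anything else below 0.05 N and linear speed of cover above 0.7 m/s)).
It also fails if it takes over 70 s, if anything falls off the work surface, if the arm or the gripper's body presses on something with over 40 N, if the wrist force passes 120 N, or if a joint passes its speed limit or range.

## Working session

There is one attempt and no reset: what is moved stays moved. The work goes in short steps, Python scripts to look and compute and a tool call to move; the robot and the scene stay as the last step left them, time stands still between calls to the robot, and variables do not carry over. Pictures are saved under pics/ and viewed, at most 10 in all, crops included, and the job is handed in when it is done.

Besides the shell and the picture viewer there is one more tool, called after "Call:" as name(argument=value, ...) on one line, values as JSON. servo_tool: Moves the arm, as the interface text tells. Its arguments: {"type":"object","properties":{"moves":{"type":"array","items":{"type":"array","items":{"type":"number"}}},"claw":{"type":"number"},"force":{"type":"number"}},"required":["moves"]}

```bash
mkdir -p pics; ls; python3 - <<'E'
from workcell import *
import cv2
for n in("top","side"):
    cv2.imwrite(f"pics/{n}0.png",camera(n)[:,:,::-1]); print(n,get_calibration(n))
o=get_obs(); print(o)
E
```

```text
pics
top {'fx': 405.17266541100133, 'fy': 405.17266541100133, 'cx': 323.4340707706785, 'cy': 196.7871256878067, 'rvec': array([ 2.08785805, -2.12140776,  0.23258099]), 'tvec': array([0.03693698, 0.55545437, 1.16640009])}
side {'fx': 431.8845835829426, 'fy': 431.8845835829426, 'cx': 318.02590724436146, 'cy': 196.17476871510175, 'rvec': array([ 0.99427486, -2.56391664,  0.93468902]), 'tvec': array([0.42596294, 0.33669673, 1.07442526])}
{'time': 0.1, 'q': array([-7.32824077e+01,  5.00747220e+00,  1.00395872e+01,  9.51000980e+01,
       -1.25617930e-03,  8.99994484e+01]), 'qd': array([-0.00200843, -0.03323081,  0.1472456 , -0.03373715, -0.00083984,
        0.05996263]), 'joint_efforts': array([-1.14824445e-03, -5.21561873e+01,  4.65652227e+01,  1.60403014e-02,
       -4.42717521e-05, -1.48960332e-06]), 'ee_pos': array([ 0.15814457, -0.52655759,  0.23066385]), 'tcp_rot': array([-1.79932017e+02,  1.25552387e-03,  1.67181454e+01]), 'wrist_force': array([0.06809796, 0.21914425, 0.95771369]), 'torque': array([0.024867  , 0.03225718, 0.03224795]), 'grasp_force': 0.0, 'opening': 0.08559877653055785}
```

View pics/top0.png

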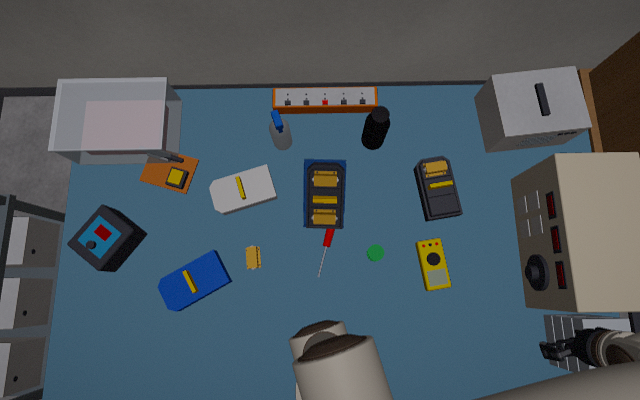

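View pics/side0.png

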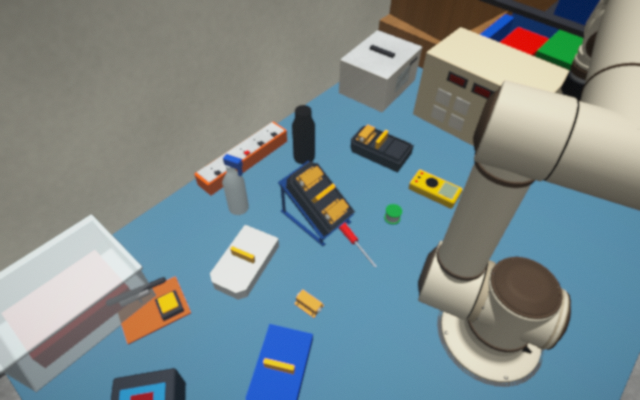

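The top view shows tray1 at (438,188) with its resistor at the far end and tray2 on the rest at (325,195). The cover is at (242,190), the blue look-alike at (195,280) and the loose resistor at (253,257). I'll measure from masks next.

```bash
cat > h.py <<'E'
from workcell import *
import cv2, numpy as np
def cal(n):
    c=get_calibration(n); K=np.array([[c["fx"],0,c["cx"]],[0,c["fy"],c["cy"]],[0,0,1.]])
    R=cv2.Rodrigues(np.array(c["rvec"]))[0]; t=np.array(c["tvec"]); return K,R,t
C={n:cal(n) for n in("top","side")}
def ray(n,p):
    K,R,t=C[n]; d=R.T@np.linalg.inv(K)@np.array([p[0],p[1],1.]); return -R.T@t,d/np.linalg.norm(d)
def onz(n,p,z):
    o,d=ray(n,p); return (o+d*(z-o[2])/d[2])
def tri(pt,ps):
    A=0;b=0;rs=[ray("top",pt),ray("side",ps)]
    for o,d in rs:
        P=np.eye(3)-np.outer(d,d); A=A+P; b=b+P@o
    x=np.linalg.solve(A,b); return x,[np.linalg.norm(np.cross(x-o,d)) for o,d in rs]
def proj(n,X):
    K,R,t=C[n]; q=(R@np.atleast_2d(X).T).T+t; q=q@K.T; return q[:,:2]/q[:,2:]
def mask(im,name):
    h=cv2.cvtColor(im,cv2.COLOR_RGB2HSV); H,S,V=[h[...,i].astype(int) for i in range(3)]
    return {"yel":(H>=20)&(H<=32)&(S>190)&(V>110),"gold":(H>=12)&(H<=21)&(S>120)&(V>90),
     "white":(S<45)&(V>140),"dark":(V<75)}[name].astype(np.uint8)
def blobs(m,roi,amin=15):
    x0,y0,x1,y1=roi; s=np.zeros_like(m); s[y0:y1,x0:x1]=m[y0:y1,x0:x1]
    c,_=cv2.findContours(s,cv2.RETR_EXTERNAL,cv2.CHAIN_APPROX_NONE)
    return [(cv2.minAreaRect(k),len(k),k) for k in c if cv2.contourArea(k)>amin]
E
python3 - <<'E'
from h import *
np.set_printoptions(precision=4,suppress=True)
for n in C: print(n,"campos",-C[n][1].T@C[n][2])
im={n:cv2.imread(f"pics/{n}0.png")[:,:,::-1].copy() for n in C}
cr=[("top",(405,145,475,225)),("top",(200,155,290,275)),("side",(200,215,330,325)),("top",(295,150,355,235)),("side",(270,155,360,245)),("side",(340,110,420,175))]
T=[]
for n,(a,b,c,d) in cr:
    k=im[n][b:d,a:c]; s=min(266/k.shape[1],290/k.shape[0]); r=cv2.resize(k,None,fx=s,fy=s,interpolation=cv2.INTER_NEAREST)
    f=np.zeros((295,266,3),np.uint8); f[:r.shape[0],:r.shape[1]]=r; T.append(f); print(s)
cv2.imwrite("pics/comp.png",np.vstack([np.hstack(T[:3]),np.hstack(T[3:])])[:,:,::-1])
for n,l in(("top",[(405,145,475,225),(200,155,290,275),(295,150,355,235)]),("side",[(340,110,420,175),(200,215,330,325),(270,155,360,245)])):
    for roi in l:
        for m in("yel","gold","white"):
            for r,_,k in blobs(mask(im[n],m),roi): print(n,roi,m,np.round(r[0],1),np.round(r[1],1),round(r[2],1),cv2.contourArea(k))
        for q in [(roi)]: pass
for n,p in(("top",(440,184)),("top",(240,188)),("top",(324,200))): print(im[n][p[1],p[0]],cv2.cvtColor(im[n],cv2.COLOR_RGB2HSV)[p[1],p[0]])
print(proj("top",[[.3,0,0],[.6,0,0],[.6,-.3,0]]))
E
```

```text
top campos [0.2874 0.0298 1.2597]
side campos [0.0346 0.6114 1.0364]
3.625
2.4166666666666665
2.046153846153846
3.411764705882353
2.9555555555555557
3.325
top (405, 145, 475, 225) yel [440.9 183.7] [ 3.9 22.4] 80.5 61.0
top (405, 145, 475, 225) yel [431.  167.5] [8.2 9.9] 76.0 31.0
top (405, 145, 475, 225) yel [441.4 165.6] [8.3 8.2] 81.9 26.5
top (405, 145, 475, 225) gold [435.3 168.2] [14.3 23.2] 80.5 243.0
top (200, 155, 290, 275) yel [239.7 186.8] [20.9  3.4] 74.1 53.0
top (200, 155, 290, 275) gold [252.8 256.8] [21.4 14. ] 85.2 256.0
top (200, 155, 290, 275) white [241.2 188.8] [33.  62.2] 72.9 1925.0
top (295, 150, 355, 235) yel [323.5 218.5] [ 9. 21.] 90.0 164.5
top (295, 150, 355, 235) yel [324.5 199. ] [ 6. 23.] 90.0 137.5
top (295, 150, 355, 235) yel [325. 180.] [22. 10.] 0.0 191.0
top (295, 150, 355, 235) yel [325.5 172. ] [ 2. 15.] 90.0 21.5
top (295, 150, 355, 235) gold [324.2 218.6] [22.1  9.9] 3.0 188.0
top (295, 150, 355, 235) gold [324.5 210.5] [ 3. 21.] 90.0 53.5
top (295, 150, 355, 235) gold [325.  178.5] [15. 22.] 90.0 273.5
side (340, 110, 420, 175) yel [381.  13
[... 213 characters left out ...]
2.8] 24.0 41.5
side (200, 215, 330, 325) gold [307.4 303. ] [24.6 15.8] 35.0 336.5
side (200, 215, 330, 325) gold [241.7 255.8] [24.1  3.6] 20.0 39.5
side (200, 215, 330, 325) white [242.4 258.6] [39.5 72.7] 32.6 2481.0
side (270, 155, 360, 245) yel [324.4 192. ] [ 4.  22.2] 53.1 67.5
side (270, 155, 360, 245) gold [335.5 209.6] [16.6 25.3] 51.3 332.5
side (270, 155, 360, 245) gold [323.3 192.9] [ 6.  26.6] 52.1 41.0
side (270, 155, 360, 245) gold [310.2 176.9] [16.8 25.2] 53.1 333.5
side (270, 155, 360, 245) white [273.5 239.5] [9. 7.] 90.0 50.5
[158 138   0] [ 26 255 158]
[159 139   0] [ 26 255 159]
[160 126   0] [ 24 255 160]
[[334.0321 283.1996]
 [332.0251 187.4374]
 [425.6535 185.9619]]
```

View pics/comp.png

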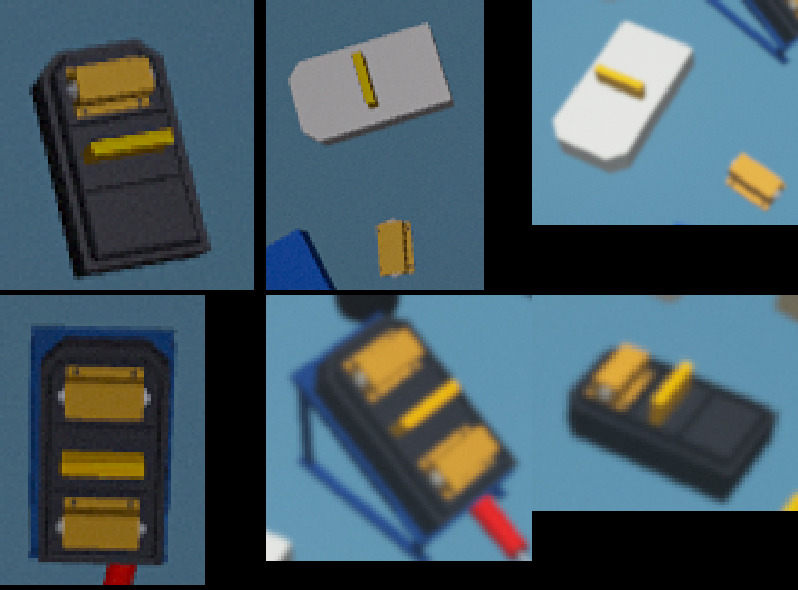

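```bash
cat > m1.py <<'E'
from h import *
np.set_printoptions(precision=4,suppress=True)
im={n:cv2.imread(f"pics/{n}0.png")[:,:,::-1].copy() for n in C}
def pose(n,roi,m,z,big=True):
    bs=blobs(mask(im[n],m),roi); k=max(bs,key=lambda b:cv2.contourArea(b[2])) if big else bs
    w=np.array([onz(n,p,z)[:2] for p in k[2][:,0]]).astype(np.float32)
    r=cv2.minAreaRect(w*1000); b=cv2.boxPoints(r); e=[b[1]-b[0],b[2]-b[1]]; l=max(e,key=np.linalg.norm)
    return np.array(r[0]),np.array(r[1]),np.degrees(np.arctan2(l[1],l[0]))%180
print("tray1 rib",pose("top",(420,178,465,192),"yel",.073))
print("cover rib",pose("top",(220,170,260,205),"yel",.070))
print("cover white",pose("top",(200,155,290,225),"white",.040))
print("res",pose("top",(240,240,270,275),"gold",.010))
print("tray2 rib",pose("top",(300,192,350,206),"yel",.142), onz("top",(324.5,200.4),.142))
print("tri t2",tri((324.5,200.4),(324.4,191.5)))
print("tri t1",tri((440.9,183.7),(381,137.5)),"cover",tri((239.7,186.8),(242,252.9)))
print("tri res",tri((252,256.8),(307.4,301)))
I=cv2.cvtColor(im["top"],cv2.COLOR_RGB2HSV)
print(I[196:206,324], I[257,244:264])
E
python3 m1.py
```

```text
tray1 rib (array([ 588.2465, -327.5361]), array([12.1782, 68.3457]), np.float32(98.74421))
cover rib (array([589.3936, 281.0635]), array([65.8293, 10.3347]), np.float32(16.926037))
cover white (array([591.0961, 282.0682]), array([106.0414, 190.4173]), np.float32(107.04839))
res (array([383.0549, 247.0592]), array([64.4548, 42.5145]), np.float32(5.8520517))
tray2 rib (array([531.4989,  25.2921]), array([65.0319, 17.3419]), np.float32(89.07449)) [0.5274 0.0253 0.142 ]
tri t2 (array([0.529 , 0.0257, 0.1381]), [np.float64(0.0007701531815565714), np.float64(0.0007701531815565398)])
tri t1 (array([ 0.5925, -0.332 ,  0.0572]), [np.float64(0.0003438872240823541), np.float64(0.00034388722408234255)]) cover (array([0.5913, 0.2829, 0.0604]), [np.float64(0.00029305441768849583), np.float64(0.0002930544176887785)])
tri res (array([0.3838, 0.2496, 0.0136]), [np.float64(0.0014116414337732653), np.float64(0.001411641433773293)])
[[ 22 255 117]
 [ 23 255 128]
 [ 21 255 119]
 [ 25 255 150]
 [ 24 255 160]
 [ 23 255 154]
 [ 24 255 158]
 [ 22 175  99]
 [126  87  44]
 [114  29  44]] [[103 118 119]
 [103 108 120]
 [ 21 143 143]
 [ 21 194 155]
 [ 21 186 156]
 [ 21 183 156]
 [ 21 186 156]
 [ 21 184 157]
 [ 21 184 158]
 [ 21 188 156]
 [ 21 190 158]
 [ 21 180 160]
 [ 21 195 135]
 [ 18 198  71]
 [ 21 186 163]
 [ 21 190 161]
 [ 22  97 113]
 [103 124 123]
 [102 115 120]
 [102 117 118]]
```

Units first: shifts go in shares of 100 cm and turns go in shares of 360 degrees. So 77.7 cm / 100 = 0.777, 55 cm / 100 = 0.55, -0.19 rad / 6.2832 = -0.0302.

Call:
servo_tool(moves=[[0.05,0.17,0,0],[0.1,0.34,0,-0.0159],[0.16,0.55,0,-0.0302],[0.225,0.777,0,-0.0302],[0.225,0.777,0,-0.0302],[0.225,0.777,0,-0.0302],[0.225,0.777,0,-0.0302],[0.225,0.777,0,-0.0302],[0.225,0.777,0,-0.0302],[0.225,0.777,0,-0.0302],[0.225,0.777,0,-0.0302],[0.225,0.777,0,-0.0302],[0.225,0.777,0,-0.0302],[0.225,0.777,0,-0.0302],[0.225,0.777,0,-0.0302],[0.225,0.777,0,-0.0302],[0.225,0.777,0,-0.0302],[0.225,0.777,0,-0.0302],[0.225,0.777,-0.04,-0.0302],[0.225,0.777,-0.08,-0.0302]], claw=0.35, force=40)

```text
time: 1.77
ee_pos: [0.386, 0.0641, 0.2079]
tcp_rot: [-178.3, -0.0, 8.3]
wrist_force: [0.8, 0.2, 0.1]
opening: 0.0556
grasp_force: 0.0
```

Call:
servo_tool(moves=[[0,0,0,0],[0,0,0,0]])

```text
time: 1.93
ee_pos: [0.3843, 0.0635, 0.2069]
tcp_rot: [-178.3, 0.2, 8.2]
wrist_force: [-0.8, 0.4, 0.4]
opening: 0.0555
grasp_force: 0.0
```

Scaled: 18.7 cm / 100 = 0.187, -15.5 cm / 100 = -0.155, -0.04 rad / 6.2832 = -0.0064.

Call:
servo_tool(moves=[[0,0.06,0,-0.0064],[0,0.12,0,-0.0064],[0,0.187,0,-0.0064],[0,0.187,0,-0.0064],[0,0.187,0,-0.0064],[0,0.187,0,-0.0064],[0,0.187,-0.04,-0.0064],[0,0.187,-0.08,-0.0064],[0,0.187,-0.12,-0.0064],[0,0.187,-0.155,-0.0064],[0,0.187,-0.155,-0.0064]])

```text
time: 2.85
ee_pos: [0.4086, 0.0763, 0.1202]
tcp_rot: [-176.8, 0.1, 8.4]
wrist_force: [-0.3, -0.3, -0.1]
opening: 0.0554
grasp_force: 0.0
```

```bash
python3 - <<'E'
from h import *
n="top"; a=camera("top"); b=camera("side")
print(get_obs()["ee_pos"],get_obs()["tcp_rot"])
A=cv2.resize(a[200:300,190:300],None,fx=3.6,fy=3.6); B=cv2.resize(b[240:340,250:360],None,fx=3.6,fy=3.6)
cv2.imwrite("pics/res1.png",np.hstack([A,B])[:,:,::-1])
E
```

```text
[0.40728885 0.07623079 0.11894704] [-176.76995303    0.34971892    8.4384853 ]
```

View pics/res1.png

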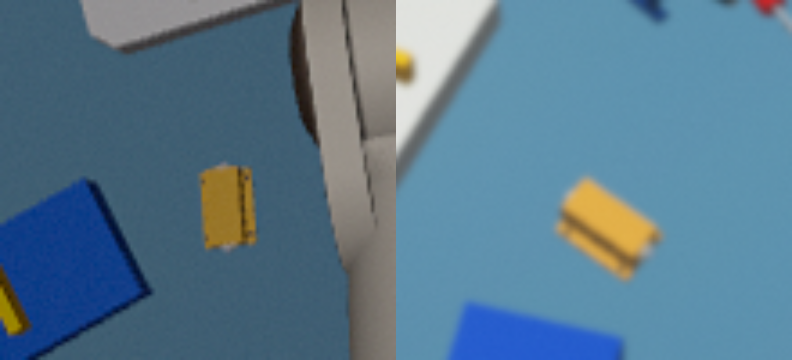

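The resistor is untouched at full-image top (253,257), but the arm stalled short of it. I'll check the joints.

```bash
python3 - <<'E'
from h import *
o=get_obs(); print(o["q"],o["qd"],o["joint_efforts"],o["wrist_force"])
E
```

```text
[  8.38041134 -14.19200636 -20.32044223  84.22456019   3.22969084
 179.94183474] [ 0.0263546  -0.90772767  4.44953297  3.16907906  0.07173234 -0.006591  ] [-1.91060768e-02 -3.14516258e+01  4.62784803e+01 -1.05745062e+00
  1.81824183e-01 -9.06322134e-05] [0.12561972 0.56002567 1.11068138]
```

Scaled: 10 cm / 100 = 0.1, 0.6 rad / 6.2832 = 0.0955.

Call:
servo_tool(moves=[[0,0,0.1,0.0191],[0,0,0.1,0.0382],[0,0,0.1,0.0573],[0,0,0.1,0.0764],[0,0,0.1,0.0955],[0,0,0.1,0.0955]])

```text
time: 3.45
ee_pos: [0.4094, 0.0766, 0.2234]
tcp_rot: [-176.8, -0.0, 43.1]
wrist_force: [-0.7, 1.0, 0.6]
opening: 0.0555
grasp_force: 0.0
```

Scaled: 2.4 rad / 6.2832 = 0.382.

Call:
servo_tool(moves=[[0,0,0,0.0191],[0,0,0,0.0382],[0,0,0,0.0573],[0,0,0,0.0764],[0,0,0,0.0955],[0,0,0,0.1146],[0,0,0,0.1337],[0,0,0,0.1528],[0,0,0,0.1719],[0,0,0,0.191],[0,0,0,0.2101],[0,0,0,0.2292],[0,0,0,0.2483],[0,0,0,0.2674],[0,0,0,0.2865],[0,0,0,0.3056],[0,0,0,0.3247],[0,0,0,0.3438],[0,0,0,0.3629],[0,0,0,0.382]])

```text
time: 5.12
ee_pos: [0.4089, 0.0766, 0.2226]
tcp_rot: [-176.8, 0.1, -179.6]
wrist_force: [0.4, 1.0, -0.2]
opening: 0.0555
grasp_force: 0.0
```

Scaled: 2.4 rad / 6.2832 = 0.382.

Call:
servo_tool(moves=[[0,0,0,0.0191],[0,0,0,0.0382],[0,0,0,0.0573],[0,0,0,0.0764],[0,0,0,0.0955],[0,0,0,0.1146],[0,0,0,0.1337],[0,0,0,0.1528],[0,0,0,0.1719],[0,0,0,0.191],[0,0,0,0.2101],[0,0,0,0.2292],[0,0,0,0.2483],[0,0,0,0.2674],[0,0,0,0.2865],[0,0,0,0.3056],[0,0,0,0.3247],[0,0,0,0.3438],[0,0,0,0.3629],[0,0,0,0.382]])

```text
time: 6.78
ee_pos: [0.4089, 0.0765, 0.2227]
tcp_rot: [-176.7, 0.1, -42.1]
wrist_force: [-0.2, -0.1, 0.2]
opening: 0.0554
grasp_force: 0.0
```

```bash
python3 - <<'E'
from h import *
o=get_obs(); print(o["q"],o["ee_pos"],o["tcp_rot"],o["time"])
E
```

```text
[   9.16383758  -15.96905824  -10.26388761   93.19633641    2.09617208
 -128.69997893] [0.40888027 0.07651854 0.22268539] [-1.76731813e+02  6.58560855e-02 -4.20883993e+01] 6.7833
```

Scaled: -18 cm / 100 = -0.18, -12 cm / 100 = -0.12, 0.89 rad / 6.2832 = 0.1416.

Call:
servo_tool(moves=[[0,0,0,0.0191],[0,0,0,0.0382],[0,0,0,0.0573],[0,0,0,0.0764],[0,0,0,0.0955],[0,0,0,0.1146],[0,0,0,0.1337],[0,-0.04,0,0.1416],[0,-0.08,0,0.1416],[0,-0.12,0,0.1416],[0,-0.18,0,0.1416],[0,-0.18,0,0.1416],[0,-0.18,0,0.1416],[0,-0.18,0,0.1416]])

```text
time: 7.95
ee_pos: [0.395, 0.0504, 0.2222]
tcp_rot: [-178.5, 0.1, 6.1]
wrist_force: [-0.1, -0.7, -0.1]
opening: 0.0556
grasp_force: 0.0
```

Scaled: -16 cm / 100 = -0.16, -12 cm / 100 = -0.12.

Call:
servo_tool(moves=[[0,-0.06,0,0],[0,-0.12,0,0],[0,-0.16,0,0],[0,-0.16,0,0]])

```text
time: 8.28
ee_pos: [0.389, 0.0232, 0.2222]
tcp_rot: [179.7, 0.1, 3.6]
wrist_force: [0.8, 0.9, 0.4]
opening: 0.0554
grasp_force: 0.0
```

Scaled: 22.7 cm / 100 = 0.227, 21 cm / 100 = 0.21, -2.4 rad / 6.2832 = -0.382.

Call:
servo_tool(moves=[[0,0,0,-0.0191],[0,0,0,-0.0382],[0,0.03,0,-0.0573],[0,0.06,0,-0.0764],[0,0.09,0,-0.0955],[0,0.12,0,-0.1146],[0,0.15,0,-0.1337],[0,0.18,0,-0.1528],[0,0.21,0,-0.1719],[-0.006,0.227,0,-0.191],[-0.006,0.227,0,-0.2101],[-0.006,0.227,0,-0.2292],[-0.006,0.227,0,-0.2483],[-0.006,0.227,0,-0.2674],[-0.006,0.227,0,-0.2865],[-0.006,0.227,0,-0.3056],[-0.006,0.227,-0.02,-0.3247],[-0.006,0.227,-0.05,-0.3438],[-0.006,0.227,-0.08,-0.3629],[-0.006,0.227,-0.11,-0.382]])

```text
time: 9.95
ee_pos: [0.3829, 0.2507, 0.111]
tcp_rot: [179.7, 0.2, -134.2]
wrist_force: [-0.1, 0.3, 0.3]
opening: 0.0556
grasp_force: 0.0
```

Scaled: -5 cm / 100 = -0.05, -4 cm / 100 = -0.04, -0.7 rad / 6.2832 = -0.1114.

Call:
servo_tool(moves=[[0,0,-0.01,-0.0191],[0,0,-0.02,-0.0382],[0,0,-0.03,-0.0573],[0,0,-0.04,-0.0764],[0,0,-0.05,-0.0955],[0,0,-0.05,-0.1114],[0,0,-0.05,-0.1114]])

```text
time: 10.53
ee_pos: [0.3825, 0.2504, 0.0614]
tcp_rot: [179.7, 0.1, -174.3]
wrist_force: [-0.4, -0.2, -0.2]
opening: 0.0556
grasp_force: 0.0
```

Scaled: -4.8 cm / 100 = -0.048, -4.2 cm / 100 = -0.042.

Call:
servo_tool(moves=[[0,0,-0.025,0],[0,0,-0.042,0],[0,0,-0.048,0],[0,0,-0.048,0]])

```text
time: 10.87
ee_pos: [0.3822, 0.2499, 0.013]
tcp_rot: [179.7, 0.0, -173.9]
wrist_force: [0.3, 0.4, -0.1]
opening: 0.0557
grasp_force: 0.0
```

Call:
servo_tool(moves=[[0,0,0,0],[0,0,0,0],[0,0,0,0],[0,0,0,0],[0,0,0,0],[0,0,0,0]], claw=1, force=40)

```text
time: 11.37
ee_pos: [0.3839, 0.2508, 0.0156]
tcp_rot: [179.6, 0.3, -174.0]
wrist_force: [-0.3, -1.3, 7.5]
opening: 0.0267
grasp_force: 40.6
```

Scaled: -58.7 cm / 100 = -0.587, -55 cm / 100 = -0.55, -1.52 rad / 6.2832 = -0.2419.

Call:
servo_tool(moves=[[0,0,0.04,0],[0,0,0.08,0],[0.01,-0.03,0.12,-0.0159],[0.02,-0.07,0.13,-0.0318],[0.03,-0.11,0.13,-0.0477],[0.04,-0.15,0.13,-0.0637],[0.05,-0.19,0.13,-0.0796],[0.06,-0.23,0.13,-0.0955],[0.07,-0.27,0.13,-0.1114],[0.08,-0.31,0.13,-0.1273],[0.09,-0.35,0.13,-0.1432],[0.1,-0.39,0.13,-0.1592],[0.11,-0.43,0.13,-0.1751],[0.12,-0.47,0.13,-0.191],[0.13,-0.51,0.13,-0.2069],[0.14,-0.55,0.13,-0.2228],[0.147,-0.587,0.13,-0.2419],[0.147,-0.587,0.13,-0.2419],[0.147,-0.587,0.13,-0.2419],[0.147,-0.587,0.13,-0.2419]])

```text
time: 13.03
ee_pos: [0.5299, -0.3366, 0.1439]
tcp_rot: [179.7, 0.1, 98.9]
wrist_force: [-0.4, 0.2, -1.5]
opening: 0.0267
grasp_force: 40.4
```

```bash
python3 - <<'E'
from h import *
o=get_obs(); print(o["q"],o["ee_pos"],o["tcp_rot"],o["time"],o["opening"])
a=camera("top"); b=camera("side")
A=cv2.resize(a[130:240,380:500],None,fx=3.3,fy=3.3); B=cv2.resize(b[80:190,330:450],None,fx=3.3,fy=3.3)
cv2.imwrite("pics/res2.png",np.hstack([A,B])[:,:,::-1])
E
```

```text
[-32.47855062  14.56968433  11.31591099  86.47247672   0.11421198
  48.60280361] [ 0.52986436 -0.33660858  0.14389154] [1.79719123e+02 9.53490552e-02 9.89186849e+01] 13.0333 0.026655338659815266
```

View pics/res2.png

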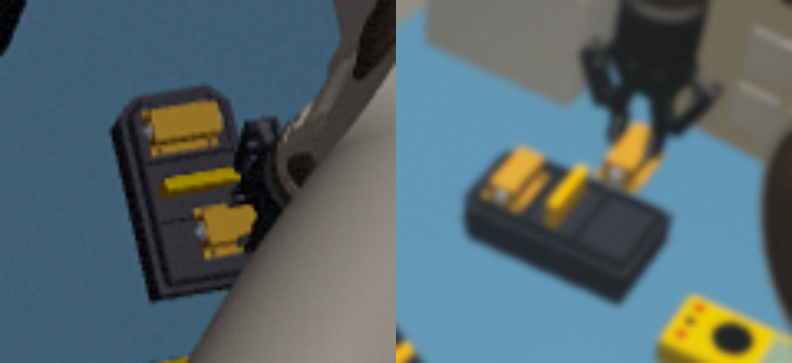

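The resistor is held above the empty cell, lined up with the tray: resistor at crop (225,228), cell at crop (200,250). Now I'll lower it.

Scaled: -8.8 cm / 100 = -0.088, -8.7 cm / 100 = -0.087.

Call:
servo_tool(moves=[[0.001,0,-0.03,0],[0.001,0,-0.06,0],[0.001,0,-0.075,0],[0.001,0,-0.082,0],[0.001,0,-0.085,0],[0.001,0,-0.087,0],[0.001,0,-0.088,0]])

```text
time: 13.72
ee_pos: [0.5318, -0.3367, 0.0576]
tcp_rot: [179.6, 0.2, 98.9]
wrist_force: [1.0, 0.1, -1.6]
opening: 0.0267
grasp_force: 40.3
```

Scaled: -0.2 cm / 100 = -0.002, -0.1 cm / 100 = -0.001.

Call:
servo_tool(moves=[[0,0,-0.001,0],[0,0,-0.002,0],[0,0,-0.002,0]])

```text
time: 13.97
ee_pos: [0.5317, -0.337, 0.0557]
tcp_rot: [179.6, 0.2, 98.9]
wrist_force: [-0.7, 2.0, 5.4]
opening: 0.027
grasp_force: 41.1
```

Scaled: 18 cm / 100 = 0.18, 14 cm / 100 = 0.14.

Call:
servo_tool(moves=[[0,0,0,0],[0,0,0,0],[0,0,0,0],[0,0,0,0],[0,0,0.03,0],[0,0,0.06,0],[0,0,0.1,0],[0,0,0.14,0],[0,0,0.18,0]], claw=0.35)

```text
time: 14.72
ee_pos: [0.5306, -0.3365, 0.2359]
tcp_rot: [179.7, 0.1, 98.9]
wrist_force: [0.6, -0.9, 0.3]
opening: 0.0554
grasp_force: 0.0
```

Scaled: 36.2 cm / 100 = 0.362, 32 cm / 100 = 0.32, -0.17 rad / 6.2832 = -0.0271.

Call:
servo_tool(moves=[[0,0.04,0,-0.008],[0,0.08,0,-0.0159],[0,0.12,0,-0.0271],[0,0.16,0,-0.0271],[0,0.2,0,-0.0271],[0,0.24,0,-0.0271],[0,0.28,0,-0.0271],[0,0.32,0,-0.0271],[0,0.362,0,-0.0271],[0,0.362,0,-0.0271],[0,0.362,0,-0.0271],[0,0.362,0,-0.0271]], claw=0.67, force=20)

```text
time: 15.72
ee_pos: [0.5311, 0.0253, 0.2341]
tcp_rot: [179.7, 0.2, 89.2]
wrist_force: [0.7, -0.8, 0.1]
opening: 0.0278
grasp_force: 0.0
```

```bash
python3 - <<'E'
from h import *
np.set_printoptions(precision=4,suppress=True)
o=get_obs(); print(o["ee_pos"],o["tcp_rot"],o["time"],o["opening"])
a=camera("top"); b=camera("side"); cv2.imwrite("pics/t3.png",a[:,:,::-1]); cv2.imwrite("pics/s3.png",b[:,:,::-1])
for m in("yel","gold"):
  for r,_,k in blobs(mask(a,m),(405,145,480,225)): print(m,np.round(r[0],1),np.round(r[1],1),round(r[2],1))
A=cv2.resize(a[140:240,400:480],None,fx=3.3,fy=3.3); B=cv2.resize(b[100:200,260:430],None,fx=3.3,fy=3.3)
cv2.imwrite("pics/res3.png",np.hstack([A,B])[:330,:800,::-1])
E
```

```text
[0.5311 0.0253 0.2341] [179.6925   0.1601  89.1985] 15.7167 0.027788394974284477
yel [444.5 204.1] [12.7 20.8] 81.9
yel [440.9 183.5] [ 3.6 22.4] 80.5
yel [435.9 166.4] [ 8.4 20.1] 80.5
gold [443.4 203.8] [14.7 23.1] 78.7
gold [435.3 168.4] [14.  23.2] 80.5
```

View pics/res3.png

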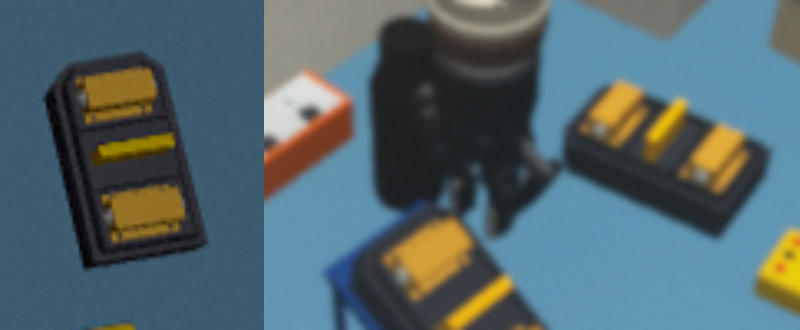

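The resistor lies in the cell at top (443,204). I'll check its offset numerically.

```bash
python3 - <<'E'
from h import *
np.set_printoptions(precision=1,suppress=True)
a=cv2.imread("pics/t3.png")[:,:,::-1]; yaw=np.radians(8.7); R=np.array([[np.cos(yaw),np.sin(yaw)],[-np.sin(yaw),np.cos(yaw)]])
o=onz("top",(440.9,183.5),.073)[:2]
m=mask(a,"gold")|mask(a,"yel")
for r,_,k in blobs(m,(405,145,480,225),60):
  w=np.array([R@(onz("top",p,.055)[:2]-o) for p in k[:,0]])*1000; print(w.min(0),w.max(0),(w.min(0)+w.max(0))/2)
E
```

```text
[-82.5 -34.9] [-37.7  36.2] [-60.1   0.6]
[ 31.5 -36. ] [76.1 35.1] [53.8 -0.5]
```

Scaled: -10.8 cm / 100 = -0.108, -10.5 cm / 100 = -0.105.

Call:
servo_tool(moves=[[0,0,-0.04,0],[0,0,-0.07,0],[0,0,-0.09,0],[0,0,-0.1,0],[0,0,-0.105,0],[0,0,-0.108,0],[0,0,-0.108,0]])

```text
time: 16.4
ee_pos: [0.5315, 0.0248, 0.1268]
tcp_rot: [179.6, 0.1, 89.1]
wrist_force: [-1.0, 0.8, 0.4]
opening: 0.0283
grasp_force: 0.0
```

No contact, so I'll close gently.

Call:
servo_tool(moves=[[0,0,0,0],[0,0,0,0],[0,0,0,0],[0,0,0,0],[0,0,0,0]], claw=1, force=25)

```text
time: 16.82
ee_pos: [0.5314, 0.025, 0.1273]
tcp_rot: [179.6, 0.2, 89.1]
wrist_force: [-3.8, -3.3, 5.9]
opening: 0.0198
grasp_force: 23.3
```

```bash
python3 - <<'E'
from h import *
b=camera("side");a=camera("top"); cv2.imwrite("pics/g.png",cv2.resize(b[120:260,240:400],None,fx=4,fy=4)[:,:,::-1]); cv2.imwrite("pics/gt.png",a[:,:,::-1])
E
```

```text
(no output)
```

View pics/g.png

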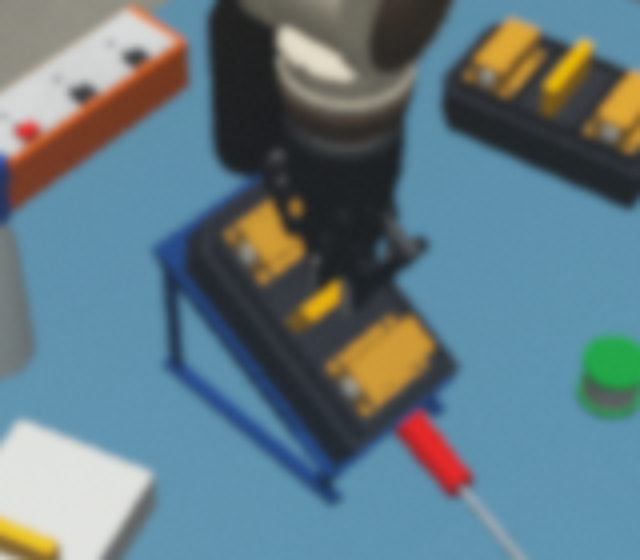

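The pads hold the tilted rib at crop (320,300), opening 19.8 mm as worked out. I'll lift gently.

Scaled: 5 cm / 100 = 0.05, 4.5 cm / 100 = 0.045.

Call:
servo_tool(moves=[[0,0,0.005,0],[0,0,0.01,0],[0,0,0.015,0],[0,0,0.02,0],[0.003,0,0.025,0],[0.006,0,0.03,0],[0.009,0,0.035,0],[0.012,0,0.04,0],[0.015,0,0.045,0],[0.015,0,0.05,0]])

```text
time: 17.75
ee_pos: [0.5429, 0.0254, 0.1764]
tcp_rot: [-179.9, 0.1, 89.2]
wrist_force: [-10.1, -0.8, 3.3]
opening: 0.0124
grasp_force: 23.5
```

Scaled: 10 cm / 100 = 0.1, 8 cm / 100 = 0.08.

Call:
servo_tool(moves=[[-0.005,0,0.007,0],[-0.008,0,0.015,0],[-0.008,0,0.025,0],[-0.008,0,0.04,0],[-0.008,0,0.06,0],[-0.008,0,0.08,0],[-0.008,0,0.1,0],[-0.008,0,0.1,0],[-0.008,0,0.1,0]], force=80)

```text
time: 18.5
ee_pos: [0.5388, 0.0253, 0.2769]
tcp_rot: [179.6, 0.1, 89.1]
wrist_force: [1.0, -0.1, -4.8]
opening: 0.0099
grasp_force: 78.3
```

```bash
python3 - <<'E'
from h import *
b=camera("side");a=camera("top"); cv2.imwrite("pics/l.png",np.hstack([cv2.resize(b[60:240,220:400],None,fx=2.2,fy=2.2),cv2.resize(a[100:280,230:410],None,fx=2.2,fy=2.2)])[:,:,::-1]); cv2.imwrite("pics/lt.png",a[:,:,::-1]);cv2.imwrite("pics/ls.png",b[:,:,::-1])
o=get_obs();print(o["ee_pos"],o["tcp_rot"],o["wrist_force"],o["torque"],o["opening"])
E
```

```text
[0.53803597 0.0253131  0.27485756] [1.79769630e+02 1.44244931e-01 8.91492678e+01] [ 0.23908455 -0.08195536 -3.45377733] [ 0.06985304 -0.07511805 -0.02895191] 0.009490162301625629
```

View pics/l.png

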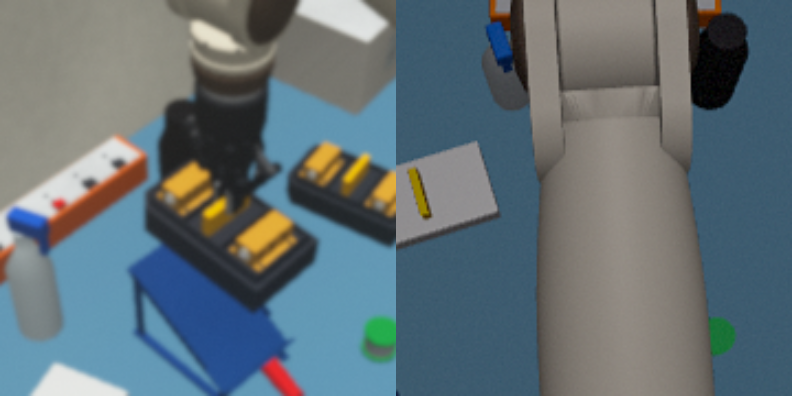

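Tray2 hangs level in the gripper, clear of the rest. I'll carry it to above tray1.

Scaled: -35.3 cm / 100 = -0.353, -34.5 cm / 100 = -0.345, 0.167 rad / 6.2832 = 0.0266.

Call:
servo_tool(moves=[[0,-0.02,0,0],[0,-0.05,0,0.0032],[0,-0.085,0,0.0064],[0,-0.12,0,0.0095],[0,-0.155,0,0.0127],[0,-0.19,0,0.0159],[0.005,-0.225,0,0.0191],[0.015,-0.26,0,0.0223],[0.025,-0.295,0,0.0266],[0.035,-0.325,0,0.0266],[0.045,-0.345,-0.02,0.0266],[0.05,-0.353,-0.05,0.0266],[0.05,-0.353,-0.08,0.0266],[0.05,-0.353,-0.11,0.0266],[0.05,-0.353,-0.13,0.0266],[0.05,-0.353,-0.13,0.0266],[0.05,-0.353,-0.13,0.0266]])

```text
time: 20.02
ee_pos: [0.5871, -0.3272, 0.1442]
tcp_rot: [179.9, 0.0, 98.7]
wrist_force: [0.2, 0.6, -3.1]
opening: 0.0097
grasp_force: 78.2
```

```bash
python3 - <<'E'
from h import *
b=camera("side");a=camera("top"); cv2.imwrite("pics/p.png",np.hstack([cv2.resize(b[60:200,320:440],None,fx=3.3,fy=3.3),cv2.resize(a[120:260,390:510],None,fx=3.3,fy=3.3)])[:,:,::-1])
o=get_obs();print(o["ee_pos"],o["tcp_rot"],o["wrist_force"],o["torque"],o["opening"])
E
```

```text
[ 0.5884559  -0.32785456  0.14760853] [179.62338339   0.20248702  98.7183502 ] [ 0.77429374  0.11421948 -3.44304294] [-0.01755465  0.05781721  0.01159382] 0.0101700272950231
```

View pics/p.png

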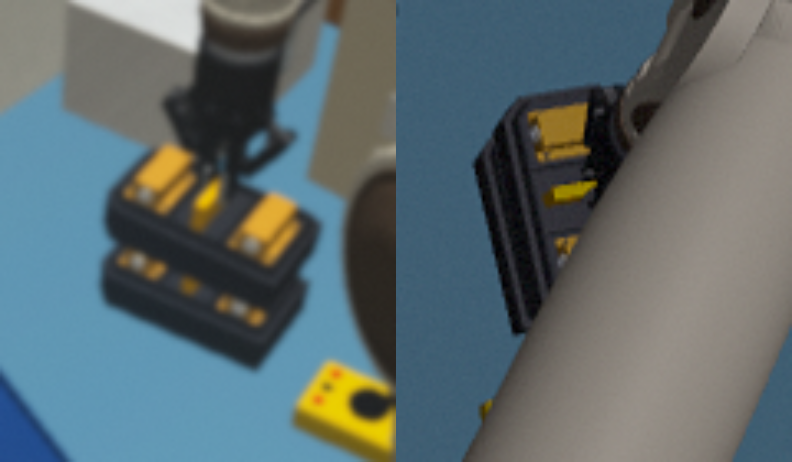

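Tray2 hangs level and squarely over tray1 in both views. I'll lower it in steps.

Call:
servo_tool(moves=[[0,0,-0.01,0],[0,0,-0.02,0],[0,0,-0.027,0],[0,0,-0.032,0],[0,0,-0.036,0],[0,0,-0.04,0]])

```text
time: 20.62
ee_pos: [0.5879, -0.3277, 0.1057]
tcp_rot: [179.7, 0.1, 98.7]
wrist_force: [-1.5, 0.1, -1.7]
opening: 0.0098
grasp_force: 78.1
```

Scaled: -0.4 cm / 100 = -0.004, -0.2 cm / 100 = -0.002.

Call:
servo_tool(moves=[[0,0,-0.002,0],[0,0,-0.004,0],[0,0,-0.004,0]])

```text
time: 20.87
ee_pos: [0.5884, -0.3278, 0.1024]
tcp_rot: [179.6, 0.2, 98.7]
wrist_force: [-0.3, -0.1, 0.1]
opening: 0.0095
grasp_force: 78.0
```

Scaled: -0.4 cm / 100 = -0.004, -0.2 cm / 100 = -0.002.

Call:
servo_tool(moves=[[0,0,-0.002,0],[0,0,-0.004,0],[0,0,-0.004,0]])

```text
time: 21.12
ee_pos: [0.5897, -0.3278, 0.0997]
tcp_rot: [179.5, 0.2, 98.7]
wrist_force: [5.1, 0.4, 3.9]
opening: 0.0098
grasp_force: 80.0
```

Scaled: -0.3 cm / 100 = -0.003, -0.15 cm / 100 = -0.0015.

Call:
servo_tool(moves=[[0,0,-0.0015,0],[0,0,-0.003,0],[0,0,-0.003,0]])

```text
time: 21.37
ee_pos: [0.59, -0.3279, 0.0991]
tcp_rot: [179.4, 0.3, 98.7]
wrist_force: [1.9, 4.2, 16.0]
opening: 0.0097
grasp_force: 81.6
```

Scaled: 16 cm / 100 = 0.16, 13 cm / 100 = 0.13.

Call:
servo_tool(moves=[[0,0,0.003,0],[0,0,0.003,0],[0,0,0.003,0],[0,0,0.003,0],[0,0,0.02,0],[0,0,0.05,0],[0,0,0.09,0],[0,0,0.13,0],[0,0,0.16,0]], claw=0.67)

```text
time: 22.12
ee_pos: [0.5879, -0.3277, 0.2582]
tcp_rot: [179.6, 0.2, 98.7]
wrist_force: [0.8, 0.2, -0.1]
opening: 0.0283
grasp_force: 0.0
```

Scaled: 60.9 cm / 100 = 0.609, 59 cm / 100 = 0.59, 1.717 rad / 6.2832 = 0.2733.

Call:
servo_tool(moves=[[-0.01,0.03,0,0.0159],[-0.02,0.065,0,0.0318],[-0.03,0.1,0,0.0477],[-0.04,0.135,0,0.0637],[-0.05,0.17,0,0.0796],[-0.05,0.205,0,0.0955],[-0.05,0.24,0,0.1114],[-0.05,0.275,0,0.1273],[-0.05,0.31,0,0.1432],[-0.05,0.345,0,0.1592],[-0.05,0.38,0,0.1751],[-0.05,0.415,0,0.191],[-0.04,0.45,0,0.2069],[-0.03,0.485,0,0.2228],[-0.02,0.52,0,0.2387],[-0.01,0.555,0,0.2546],[0.002,0.59,0,0.2733],[0.002,0.609,0,0.2733],[0.002,0.609,-0.03,0.2733],[0.002,0.609,-0.06,0.2733]])

```text
time: 23.78
ee_pos: [0.5908, 0.2833, 0.1949]
tcp_rot: [179.7, 0.3, -162.8]
wrist_force: [0.9, -0.4, -0.1]
opening: 0.0283
grasp_force: 0.0
```

```bash
python3 - <<'E'
from h import *
np.set_printoptions(precision=4,suppress=True)
a=camera("top"); b=camera("side"); cv2.imwrite("pics/t5.png",a[:,:,::-1]); cv2.imwrite("pics/s5.png",b[:,:,::-1])
o=get_obs();print(o["ee_pos"],o["tcp_rot"],o["time"],o["q"][5])
t=blobs(mask(a,"yel"),(405,140,480,230),5)
for r,_,k in t: print(np.round(r[0],1),np.round(r[1],1),round(r[2],1))
for r,_,k in t:
  w=np.array([onz("top",p,.113)[:2] for p in k[:,0]]).astype(np.float32)*1000
  print(cv2.minAreaRect(w))
for r,_,k in blobs(mask(b,"yel"),(340,90,420,175),5): print("s",np.round(r[0],1),np.round(r[1],1),round(r[2],1))
t=blobs(mask(a,"dark"),(405,140,480,235),300)
for r,_,k in t: print("dark",np.round(r[0],1),np.round(r[1],1),round(r[2],1))
E
```

```text
[0.588  0.2807 0.1888] [ 179.7768   -0.4072 -162.8774] 23.8833 8.273783870720882
[445.9 206.9] [ 2. 10.] 80.5
[448.  199.3] [10.5 21.8] 85.2
[444.4 179.9] [ 3.8 23.2] 80.5
[438.6 169.7] [ 2.  13.2] 80.5
[438.  162.3] [ 9.  23.2] 80.5
((508.9796447753906, -324.1921691894531), (5.729702949523926, 29.0743350982666), 8.61301326751709)
((531.103515625, -332.35565185546875), (30.817184448242188, 62.52579879760742), 3.9115917682647705)
((589.4754638671875, -326.3989562988281), (11.317529678344727, 68.37615966796875), 8.740869522094727)
((620.5628051757812, -312.2127685546875), (5.973124980926514, 39.102638244628906), 8.810277938842773)
((643.599609375, -312.1476745605469), (27.60795783996582, 68.4469223022461), 8.820551872253418)
dark [438.6 185.6] [66.6 42.9] 77.0
```

Scaled: -13.5 cm / 100 = -0.135, 0.05 cm / 100 = 0.0005.

Call:
servo_tool(moves=[[0.001,0.0005,-0.04,0],[0.001,0.0005,-0.08,0],[0.001,0.0005,-0.11,0],[0.001,0.0005,-0.13,0],[0.001,0.0005,-0.135,0],[0.001,0.0005,-0.135,0],[0.001,0.0005,-0.135,0]], claw=0.6)

```text
time: 24.47
ee_pos: [0.592, 0.282, 0.0625]
tcp_rot: [179.7, 0.3, -162.9]
wrist_force: [0.0, 0.2, 0.0]
opening: 0.0344
grasp_force: 0.0
```

Scaled: -1.2 cm / 100 = -0.012, -0.7 cm / 100 = -0.007.

Call:
servo_tool(moves=[[-0.002,-0.0005,-0.007,0],[-0.002,-0.0005,-0.012,0],[-0.002,-0.0005,-0.012,0]])

```text
time: 24.72
ee_pos: [0.589, 0.2812, 0.048]
tcp_rot: [179.7, 0.1, -162.9]
wrist_force: [-0.1, -1.0, -0.5]
opening: 0.0338
grasp_force: 0.0
```

Call:
servo_tool(moves=[[0,0,0,0],[0,0,0,0],[0,0,0,0],[0,0,0,0],[0,0,0,0],[0,0,0,0]], claw=1, force=50)

```text
time: 25.22
ee_pos: [0.5893, 0.2815, 0.0487]
tcp_rot: [179.7, 0.2, -162.9]
wrist_force: [-2.3, 0.7, 4.4]
opening: 0.0109
grasp_force: 50.4
```

Scaled: -52 cm / 100 = -0.52, -48.5 cm / 100 = -0.485, -0.25 rad / 6.2832 = -0.0398.

Call:
servo_tool(moves=[[0,0,0.02,0],[0,0,0.05,0],[-0.01,0,0.09,0],[-0.04,0,0.13,0],[-0.07,-0.01,0.17,-0.008],[-0.09,-0.03,0.2,-0.0239],[-0.09,-0.065,0.2,-0.0398],[-0.09,-0.1,0.2,-0.0557],[-0.09,-0.135,0.2,-0.0716],[-0.09,-0.17,0.2,-0.0875],[-0.09,-0.205,0.2,-0.1035],[-0.09,-0.24,0.2,-0.1194],[-0.09,-0.275,0.2,-0.1353],[-0.09,-0.31,0.2,-0.1512],[-0.09,-0.345,0.2,-0.1671],[-0.09,-0.38,0.2,-0.183],[-0.09,-0.415,0.2,-0.1989],[-0.09,-0.45,0.2,-0.2149],[-0.09,-0.485,0.2,-0.2308],[-0.09,-0.52,0.2,-0.2467]])

```text
time: 26.88
ee_pos: [0.4986, -0.2405, 0.2477]
tcp_rot: [179.7, 0.1, 108.0]
wrist_force: [0.5, -0.4, -1.5]
opening: 0.011
grasp_force: 49.6
```

Scaled: 9 cm / 100 = 0.09, -8.8 cm / 100 = -0.088, -0.165 rad / 6.2832 = -0.0263.

Call:
servo_tool(moves=[[0,-0.03,0,-0.0127],[0.02,-0.05,0,-0.0255],[0.04,-0.07,0,-0.0263],[0.06,-0.088,0,-0.0263],[0.08,-0.088,0,-0.0263],[0.09,-0.088,0,-0.0263],[0.09,-0.088,0,-0.0263],[0.09,-0.088,0,-0.0263]])

```text
time: 27.55
ee_pos: [0.5891, -0.3267, 0.2469]
tcp_rot: [179.8, 0.1, 98.8]
wrist_force: [-0.3, 0.1, -3.0]
opening: 0.0106
grasp_force: 49.7
```

Scaled: -10.6 cm / 100 = -0.106, -10.2 cm / 100 = -0.102.

Call:
servo_tool(moves=[[0,0,-0.03,0],[0,0,-0.06,0],[0,0,-0.08,0],[0,0,-0.095,0],[0,0,-0.102,0],[0,0,-0.106,0],[0,0,-0.106,0]])

```text
time: 28.13
ee_pos: [0.5886, -0.3266, 0.1423]
tcp_rot: [179.7, 0.1, 98.8]
wrist_force: [-0.2, 0.6, -1.7]
opening: 0.011
grasp_force: 49.7
```

Scaled: -0.8 cm / 100 = -0.008, -0.6 cm / 100 = -0.006.

Call:
servo_tool(moves=[[0,0,-0.003,0],[0,0,-0.006,0],[0,0,-0.008,0],[0,0,-0.008,0]])

```text
time: 28.47
ee_pos: [0.5891, -0.3267, 0.134]
tcp_rot: [179.7, 0.1, 98.8]
wrist_force: [0.3, 0.8, -2.1]
opening: 0.0105
grasp_force: 49.7
```

Dropping over the upstand without resistance.

Scaled: -0.4 cm / 100 = -0.004, -0.2 cm / 100 = -0.002.

Call:
servo_tool(moves=[[0,0,-0.002,0],[0,0,-0.004,0],[0,0,-0.004,0]])

```text
time: 28.72
ee_pos: [0.589, -0.3267, 0.1297]
tcp_rot: [179.7, 0.1, 98.8]
wrist_force: [-0.5, 0.1, -2.1]
opening: 0.0107
grasp_force: 49.7
```

Scaled: -0.3 cm / 100 = -0.003, -0.15 cm / 100 = -0.0015.

Call:
servo_tool(moves=[[0,0,-0.0015,0],[0,0,-0.003,0],[0,0,-0.003,0]])

```text
time: 28.97
ee_pos: [0.5892, -0.3267, 0.1286]
tcp_rot: [179.6, 0.2, 98.8]
wrist_force: [-1.7, 1.8, 6.1]
opening: 0.0109
grasp_force: 50.9
```

Contact at 0.1286, which matches the expected seating height. I'll press lightly, release and retreat.

Scaled: -0.15 cm / 100 = -0.0015.

Call:
servo_tool(moves=[[0,0,-0.0015,0],[0,0,-0.0015,0]])

```text
time: 29.13
ee_pos: [0.5893, -0.3267, 0.1286]
tcp_rot: [179.6, 0.2, 98.8]
wrist_force: [-5.3, 3.7, 14.5]
opening: 0.0109
grasp_force: 52.0
```

Scaled: 36 cm / 100 = 0.36, 34 cm / 100 = 0.34.

Call:
servo_tool(moves=[[0,0,0.002,0],[0,0,0.002,0],[0,0,0.002,0],[0,0,0.002,0],[0,0,0.02,0],[0,0,0.05,0],[0,0,0.09,0],[-0.02,0.03,0.12,0],[-0.04,0.06,0.12,0],[-0.06,0.1,0.12,0],[-0.08,0.14,0.12,0],[-0.1,0.18,0.12,0],[-0.12,0.22,0.12,0],[-0.14,0.26,0.12,0],[-0.14,0.3,0.12,0],[-0.14,0.34,0.12,0],[-0.14,0.36,0.12,0],[-0.14,0.36,0.12,0]], claw=0.5)

```text
time: 30.63
ee_pos: [0.4486, 0.0375, 0.2457]
tcp_rot: [179.7, 0.1, 99.1]
wrist_force: [0.7, -0.4, -0.1]
opening: 0.0425
grasp_force: 0.0
```

```bash
python3 - <<'E'
from h import *
np.set_printoptions(precision=4,suppress=True)
a=camera("top"); b=camera("side")
o=get_obs();print(o["ee_pos"],o["time"])
for r,_,k in blobs(mask(a,"yel"),(405,130,480,230),5):
  w=np.array([onz("top",p,.15)[:2] for p in k[:,0]]).astype(np.float32)*1000; print(cv2.minAreaRect(w))
for r,_,k in blobs(mask(a,"white"),(405,130,490,230),500):
  w=np.array([onz("top",p,.12)[:2] for p in k[:,0]]).astype(np.float32)*1000; print("white",cv2.minAreaRect(w))
cv2.imwrite("pics/end.png",np.hstack([cv2.resize(b[60:190,330:450],None,fx=3.3,fy=3.3),cv2.resize(a[120:250,390:510],None,fx=3.3,fy=3.3)])[:,:,::-1])
E
```

```text
[0.449  0.0342 0.2456] 30.7333
((588.49267578125, -327.980712890625), (9.075464248657227, 67.04560089111328), 8.754103660583496)
white ((589.8391723632812, -328.9246520996094), (188.92063903808594, 105.60213470458984), 8.593844413757324)
```

View pics/end.png

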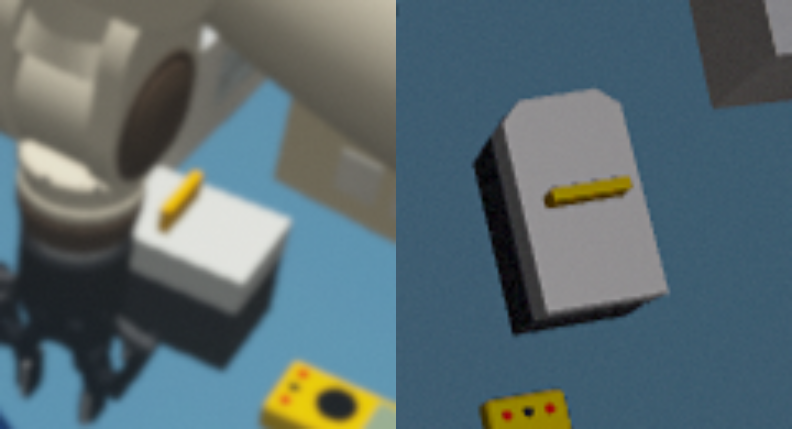

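The cover is seated on the stack with its cut corners at the far end. In the top crop the cut corners are near (515,110) and (615,100), and the measured centre is within 2 mm of tray2's. Nothing is touching the robot.

```bash
python3 -c "
from workcell import *
print(job_done())"
```

```text
the job is handed in; nothing more can be done
None
```

The resistor kit is finished and handed in: the resistor is in tray1's empty cell, tray2 sits on tray1, and the cover is on top with its cut corners matched. All of that comes from my own camera and force readings at 31 s, as the hand-in returned no verdict.

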